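# Set the casting ring and crucible for balancing the casting arm

## Robot

A 6-joint arm with a two-finger parallel gripper is mounted at the origin on a cart in front of the work surface, level with it; the furniture and walls round the work are solid. World frame = base frame: x ahead of the robot, y to its left, z up, the work surface at z = 0. Lengths are in m, angles in rad, forces in N, time in s.
With the tool pointing down it reaches from about 0.35 to 0.975 m from the base axis. Payload 4.9 kg.
Tool frame: the origin (TCP) lies at the very end of the fingers, on their centre line; the grasp point (between the pads) lies 19 mm behind it; z points along the fingers, y is the line along which they close (so a half turn about z gives the same grasp; the last joint's range is limited). The gripper opens to 85 mm and grips with 20 to 120 N. Pads are 22 mm wide; open, the fingers measure 114 mm over their backs; the gripper's body (76 mm by 85 mm) begins 54 mm behind the grasp point. The pads swing forward as they close: fully open they stand 13 mm farther back than shut.
Start: joints at [-1.282, 0.053, 1.613, -0, 1.476, -0.119], TCP at [0.248, -0.574, 0.231] pointing down, gripper open.
Joint ranges: [-3.01, 3.01], [-1.01, 2.22], [0.06, 2.58], [-1.02, 4.17], [0.09, 2.62], [-3.14, 3.14]. Speed limits (rad/s): [2.57, 2.57, 3.14, 3.14, 3.14, 3.14].

## Interface

Orientations are given as a unit quaternion [w, x, y, z].
In Python, from plant import state, optics, ticket, nets gives the robot as it stands. The module is installed in compiled form; this text tells all that it offers.
- The arm moves only by the shell command python3 -m inch 'ROWS' [OPENING]. ROWS is JSON, a list of rows, each an object of numbers: "dx", "dy", "dz": the shift along the tool's x, y, z as a fraction of full scale; "rx", "ry", "rz": the turn, a rotation vector about the tool's x, y, z as a fraction of full scale. In form: [{"dx": .., "dy": .., "dz": .., "rx": .., "ry": .., "rz": ..}, ...]. A call has 1 to 5 rows; each row is the pose to reach, as a shift and turn from the pose commanded when the call began, along the tool's axes at that moment; what a row does not reach only later rows make up. Full scale, the value 1, is 0.8 m for a shift and 1.5 rad for a turn. A row lasts 1/10 s, in which the tool goes at most 50 mm and 8.59 degrees, less where a joint would pass 70% of its speed; a pose out of reach is approached as far as the arm can. A call with a number of a shift or a turn outside -1 to 1 is refused whole. A call with a gripper value outside its range is refused whole. OPENING is the opening, from -1 (shut) to 1 (fully open), set as the call begins (- or left out, the last holds). The fingers move at their own pace and stop on an object; the grip force is fixed at half the most. Time passes only in rows, so rows that repeat a pose let the fingers close. It gives the time, the measured TCP pose, the force, the opening and the grip force at its end, in the units of the state.
- state(): the state, without advancing time (a new reading comes with each control period).
- optics.grab_frame(name): name is "scene" or "top"; returns the picture (420x560x3 uint8, red, green, blue); there is no depth.
- optics.camera_info(name): a dict with "fx", "fy", "cx", "cy" (pixels), "R" (3x3) and "t" (3): a world point X has camera coordinates R X + t. Camera axes: x right, y down, z forward; pixel columns grow to the right and rows downward; lengths in m; the calibration is good to about 2 mm. A picture is of the moment at which its call begins. camera_info takes no time and is no camera call.
- ticket.job_done(): hands the job in; it is judged then, once.
Trained networks look in the newest picture that a camera, given by its name, has taken for a name from the list of things; names that differ only in an ending like _2 or _b are one class to them, and where a whole thing is asked for, a point or a joint stands for the part that bears it (a point fixed in the world has none). Each returns a list of dicts, best first, with "confidence" (0 to 1); they miss things now and then, are a little off and sometimes report something else, mostly with a low value. They report only what shows in the picture. A call takes as long as a camera call. They do not tell look-alikes from the thing itself.
- nets.boxes_of(camera, name): "bbox" ([centre column, centre row, width, height] in pixels, round what is visible of it).
- nets.outline_of(camera, name): "pixels" (420x560 bool, what is visible of it) and "bbox" ([centre column, centre row, width, height] in pixels, round what is visible of it).
The state is a dict: "time": time; "joint_pos": joint angles; "joint_vel": joint speeds; "joint_efforts": joint torques, N m; "tool_pos": TCP position; "tool_rot": TCP orientation; "contact_force": force on the tool from outside, world axes, zero at the start; "ft_torque": the same for the moment, N m; "gripper_width": opening from 0.0 (shut) to 1.0 (fully open); "grasp_force": force on a finger pad.
Only numpy, scipy, OpenCV 4.12 (cv2) and the standard library are available. Lean on these libraries where they do the work, as an engineer would, in place of code of your own. Each camera call takes 0.05 s, during which the arm holds its last target. There are 200 camera calls.

## Task

Set up the bench casting machine for balancing its arm: with the fingertips, roll the lying steel casting ring over the loading plate until it lies squarely on the black centre line, without picking it up. Then push the crucible carriage along its rail until the spout is fully home in the ring's mouth and the ring sits tight against the back plate. Leave the other things where they are.

Things in the scene. Friction and masses are not known exactly. Their poses are not given: they have to be found in the camera images.
- casting_machine: bench casting machine, fixed: grey housing 215 mm (x) by 365 mm (y), deck 40 mm above the worktop, casting arm parked along y on it. Origin: on the worktop, below the arm's centre line; x points to the rear, y along the arm toward the back plate, z up. The black centre line (3 mm wide) runs along y at x = 0. Low hub, top at z = 70 mm, at y -136 to -188 mm, counterweights behind it.
- ring_seat (a point): point of the centre line on the ring plate, below the middle of a seated ring; machine axes, at machine y = +77.5 mm. Ring plate with the loading shelf in front: one level metal surface, top 46 mm above the worktop, machine x -133 to +57 mm, y +18 to +104 mm, with lips 7 mm high at its front and rear edges.
- back_plate (a point): foot of the back plate's face on the centre line, 46 mm above the worktop, at machine y = +105 mm; machine axes. The upright steel plate is 74 mm wide (x), 8 mm thick, its top 104 mm above the worktop; the black line goes up its face and over its top.
- invested_ring: steel casting ring, cylinder 55 mm in diameter and 55 mm long, about 0.3 kg, lying on the loading shelf 55 to 85 mm in front of the line, 5 to 14 mm short of the back plate's plane. Origin: mid-length on its axis. y: its axis, about along machine y, funnel mouth at -y; x and z turn as it rolls. Its axis moves half as far as a fingertip that rolls it from on top; let go slowly, it stops in a few mm.
- carriage (a joint): travel of the crucible carriage along its rail (m): 0 fully back near the hub, growing toward the back plate; starts at 0 to 0.015. Fully home at 0.060, where its front plate meets the end of a ring that rests on the back plate. Takes about 2 N to slide, about 3 N more while it shoves the ring along; stays where it is left.
- push_plate (a point): middle of the rear face of the carriage's upright rear plate (56 mm wide, 6 mm thick, 54 to 106 mm above the worktop), 80 mm above the worktop; moves with the carriage, machine axes: push toward +y. At least 60 mm of rail are free behind it. The carriage is 65 mm long and carries a crucible 51 mm across, rim 96 mm above the worktop.
- spout (a point): tip of the carriage's conical spout nose, on the centre line, 73.5 mm above the worktop, 73.5 mm ahead of the rear plate's rear face; machine axes. The nose is 8.5 mm long, 29 mm wide at its root, 17 mm at the tip; the ring's mouth is 34 mm wide inside and 11 mm deep.
- spare_crucible: ceramic crucible cup, 51 mm across, 40 mm tall, standing on the machine's deck in front of the arm; bystander. Origin: centre of its underside.
- tweezers: steel tweezers, 150 mm long, 9 mm high, lying on the machine's deck in front of the arm; bystander. Origin: centre of its underside.
- cast_full: white dental cast with teeth, 53 x 71 x 27 mm, on the worktop left of the machine; bystander. Origin: centre of its underside.
- denture_base: tan dental cast with a denture, 53 x 71 x 27 mm, on the worktop left of the machine; bystander. Origin: centre of its underside.
- standing_ring: a second, larger casting ring standing on end, 67 mm across, 62 mm tall, on the worktop left of the machine; bystander, not the one to roll. Origin: centre of its underside.
- bur_box: box of burs, 63 x 105 x 47 mm, on the worktop right of the machine; bystander. Origin: centre of its underside.
- pliers: pliers with red grips, 168 mm long, 13 mm high, on the worktop right of the machine; bystander. Origin: centre of its underside.
Not all that is in view belongs to the job. What is shaped like the invested_ring but purple is not meant.

How it is judged:
On the way, in this order (a step that is already met when the one before it is completed fails the run):
1. the ring has rolled (not slid) through a quarter turn (angle between the z axis of invested_ring and the z axis of casting_machine, either way round above 1.2 rad).
2. the ring lies still on the centre line (axis within 5 mm) while the carriage is still back (x of invested_ring in the frame of casting_machine between -0.005 and 0.005 m and angle between the y axis of invested_ring and the y axis of casting_machine, either way round below 0.12 rad and z of invested_ring in the frame of casting_machine between 0.0705 and 0.0765 m and linear speed of invested_ring below 0.01 m/s and angular speed of invested_ring below 0.3 rad/s and value of joint carriage below 0.03 m), for 0.2 s.
At the end, for the whole second after the job is handed in: The ring lies at rest on the ring plate with its axis within 5 mm of the centre line and within 0.12 rad of its direction, its flat end within 2.5 mm of the back plate, and the carriage is within 2.5 mm of fully home (joint over 0.0575), its spout in the ring's mouth (x of invested_ring in the frame of casting_machine between -0.005 and 0.005 m and angle between the y axis of invested_ring and the y axis of casting_machine, either way round below 0.12 rad and z of invested_ring in the frame of casting_machine between 0.0705 and 0.0765 m and linear speed of invested_ring below 0.01 m/s and angular speed of invested_ring below 0.3 rad/s and value of joint carriage above 0.0575 m and y of invested_ring in the frame of casting_machine above 0.075 m and velocity of joint carriage below 0.01 m/s); the robot touches nothing.
It fails at once if the ring is lifted off the plate, stood on end or dropped from it (z of invested_ring in the frame of casting_machine above 0.0815 m or z of invested_ring in the frame of casting_machine below 0.066 m).
It fails at once if a bystander is moved by more than 20 mm (distance of any of spare_crucible, tweezers, cast_full, denture_base, standing_ring, bur_box, pliers from where it was at the start of the episode above 0.02 m).
It also fails if it takes over 67 s, if anything falls off the work surface, if the arm or the gripper's body presses on something with over 40 N, if the wrist force passes 120 N, or if a joint passes its speed limit or range.

## Working session

There is one attempt and no reset: what is moved stays moved. The work goes in short steps, Python scripts to look and compute and a shell command to move; the robot and the scene stay as the last step left them, time stands still between calls to the robot, and variables do not carry over. Pictures are saved under pics/ and viewed, at most 12 in all, crops included, and the job is handed in when it is done.

```bash
mkdir -p pics
python3 - <<'E'
from plant import state, optics, nets
import cv2,numpy as np
s=state();print(s['time'],s['tool_pos'],s['tool_rot'],s['gripper_width'])
ims=[]
for c in ('scene','top'):
    im=optics.grab_frame(c);np.save(c+'.npy',im);cv2.imwrite(f'pics/{c}0.png',im[:,:,::-1])
    i=optics.camera_info(c);print(c,i['fx'],i['cx'],i['cy'],np.round(i['R'],3).tolist(),np.round(i['t'],3).tolist(), (-np.array(i['R']).T@i['t']).round(3))
    for n in ('invested_ring','carriage','casting_machine','spare_crucible','tweezers'):
        print(n,[(np.round(d['bbox']).tolist(),round(d['confidence'],2)) for d in nets.boxes_of(c,n)][:4])
E
```

```text
0.0 [ 0.24767257 -0.57314517  0.23005289] [-1.03164097e-03  9.79286444e-01  2.02477126e-01 -1.00993964e-04] 0.9973689561697273
scene 519.5121015331974 278.99073717757864 209.53965451887152 [[0.6, -0.8, -0.0], [-0.481, -0.361, -0.799], [0.639, 0.479, -0.602]] [-0.362, 0.284, 1.358] [-0.513 -0.838  1.044]
invested_ring [([242.0, 248.0, 18.0, 22.0], 0.88), ([237.0, 195.0, 22.0, 20.0], 0.81), ([404.0, 280.0, 11.0, -2.0], 0.35)]
carriage [([371.0, 288.0, 39.0, 23.0], 0.21)]
casting_machine [([276.0, 211.0, 126.0, 88.0], 0.64)]
spare_crucible [([254.0, 209.0, 17.0, 21.0], 0.64), ([279.0, 192.0, 24.0, 26.0], 0.45)]
tweezers [([292.0, 229.0, 42.0, 19.0], 0.7)]
top 416.01423672675486 280.03182188817294 213.6842594143057 [[0.019, -1.0, -0.006], [-0.991, -0.018, -0.131], [0.131, 0.008, -0.991]] [-0.104, 0.51, 1.119] [ 0.361 -0.105  1.176]
invested_ring [([267.0, 272.0, 28.0, 23.0], 0.92), ([210.0, 218.0, 22.0, 20.0], 0.56)]
carriage [([246.0, 181.0, 28.0, 22.0], 0.61)]
casting_machine [([258.0, 200.0, 137.0, 85.0], 0.93), ([140.0, 170.0, 26.0, 14.0], 0.23)]
spare_crucible []
tweezers []
```

Run:
```python
import cv2,numpy as np
t=np.load('top.npy')[:,:,::-1];s=np.load('scene.npy')[:,:,::-1]
cv2.imwrite('pics/top1.png',cv2.resize(t[140:300,165:375],(788,600),interpolation=cv2.INTER_CUBIC))
cv2.imwrite('pics/scene1.png',cv2.resize(s[150:270,190:350],(800,600),interpolation=cv2.INTER_CUBIC))
```

```text
(no output)
```

View pics/top0.png

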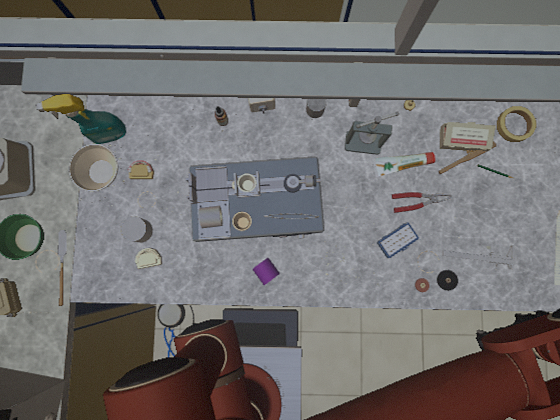

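View pics/top1.png

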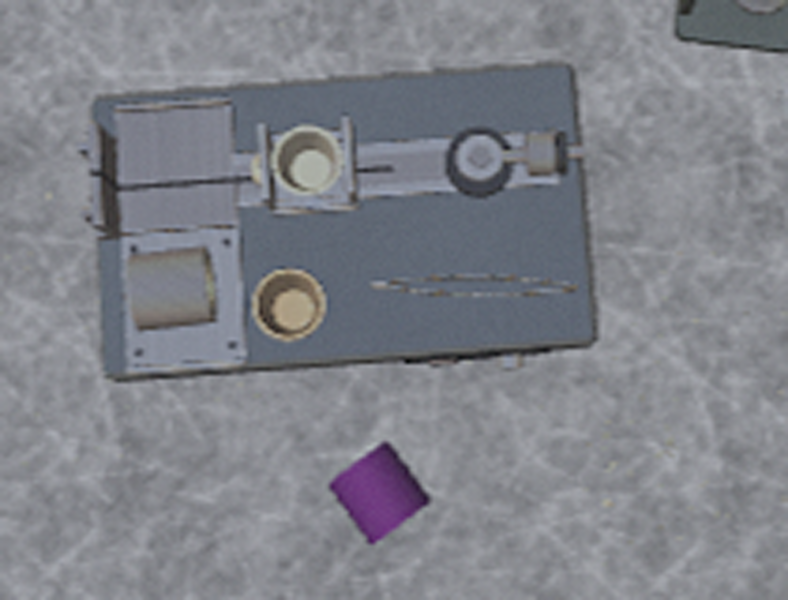

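View pics/scene1.png

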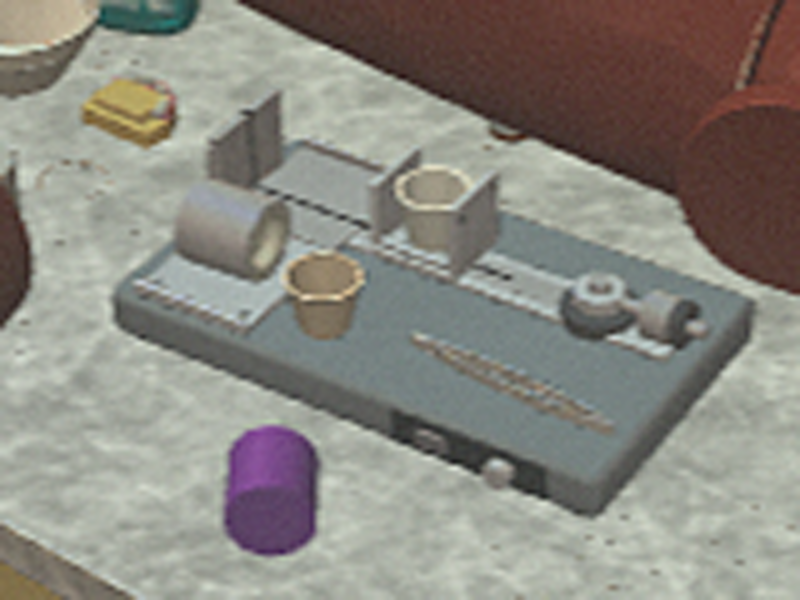

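The grey ring lying on the loading shelf is at top (210,218) and scene (237,195). Two things could be taken for it: the purple cylinder at top (267,272) / scene (243,248), and the standing ring at top (140,230). The crop shows the grey ring lying on the shelf with its mouth toward the hub, so I choose that one. The carriage is at top (246,181).

```bash
cat > h.py <<'E'
import numpy as np,cv2
from scipy.optimize import least_squares
from plant import state,optics,nets
CI={c:optics.camera_info(c) for c in('scene','top')}
def proj(c,X):
    i=CI[c];p=np.atleast_2d(X)@np.array(i['R']).T+i['t']
    return np.c_[i['fx']*p[:,0]/p[:,2]+i['cx'],i['fy']*p[:,1]/p[:,2]+i['cy']]
def m2w(m,P):
    P=np.atleast_2d(P);c,s=np.cos(m[2]),np.sin(m[2])
    return np.c_[m[0]+c*P[:,0]-s*P[:,1],m[1]+s*P[:,0]+c*P[:,1],P[:,2]]
def cyl(x,y,a):
    t=np.linspace(0,2*np.pi,60);r=.0275;out=[]
    for e in(-.0275,.0275):
        lx=r*np.cos(t);out.append(np.c_[x+np.cos(a)*lx-np.sin(a)*e,y+np.sin(a)*lx+np.cos(a)*e,.0735+r*np.sin(t)])
    return np.vstack(out)
def ringfit(m,masks):
    # fit hull extents in several directions to the mask's hull
    th=np.linspace(0,2*np.pi,24,endpoint=False);D=np.c_[np.cos(th),np.sin(th)]
    def ext(P): return (P@D.T).max(0)
    T={}
    for c,k in masks.items():
        ys,xs=np.nonzero(k);P=np.c_[xs,ys].astype(float)
        T[c]=ext(np.vstack([P+d for d in([.4,.4],[-.4,.4],[.4,-.4],[-.4,-.4])]))
    f=lambda p:np.concatenate([ext(proj(c,m2w(m,cyl(*p))))-T[c] for c in T])
    r=least_squares(f,[-.06,.065,0],loss='soft_l1',x_scale=[.01,.01,.1]);return r.x,np.abs(r.fun).mean()
E
cat > a.py <<'E'
from h import *
tp=lambda u,v:(u/3.752+165,v/3.75+140)
sp=lambda u,v:(u/5+190,v/5+150)
obs=[('top',(0,.105,.046),tp(118,187)),('top',(0,.018,.046),tp(237,180)),('top',(.057,.018,.053),tp(233,103)),
('top',(-.133,.018,.053),tp(245,366)),('top',(-.133,.104,.053),tp(126,368)),('top',(.057,.104,.053),tp(114,108)),('top',(0,-.162,.070),tp(480,157)),
('scene',(0,.105,.046),sp(264,188)),('scene',(-.133,.104,.053),sp(133,283)),('scene',(-.133,.018,.053),sp(245,325)),('scene',(0,-.162,.070),sp(600,287)),('scene',(0,.105,.104),sp(248,113))]
def f(m): return np.concatenate([proj(c,m2w(m,X))[0]-u for c,X,u in obs])
r=least_squares(f,[.45,-.05,0],loss='soft_l1',x_scale=[.01,.01,.1]);m=r.x
print('machine',m,f(m).reshape(-1,2).round(1).tolist());np.save('m.npy',m)
def g(q):
    o=[('top',(.028,-.03,.106),tp(350,118)),('top',(-.028,-.03,.106),tp(354,208)),('scene',(.028,0,.106),sp(498,176)),('scene',(-.028,0,.106),sp(455,228))]
    return np.concatenate([proj(c,m2w(m,(X[0],q[0],X[2])))[0]-u for c,X,u in o])
q=least_squares(g,[-.05]);print('pushplate y',q.x,g(q.x).round(1))
masks={}
for c in('top','scene'):
    for d in nets.outline_of(c,'invested_ring'):
        b=d['bbox'];print(c,np.round(b),d['confidence'])
        if (c=='top' and abs(b[0]-210)<8) or (c=='scene' and abs(b[1]-195)<8): masks.setdefault(c,d['pixels'])
for k in (['top'],['scene'],['top','scene']):
    try: p,e=ringfit(m,{c:masks[c] for c in k});print(k,p.round(4),e, m2w(m,[p[0],p[1],.0735]).round(4))
    except Exception as x: print(k,x)
E
python3 a.py
```

```text
machine [0.57928187 0.03155183 0.08462313] [[0.3, 0.5], [0.1, 0.3], [-0.2, 0.2], [0.0, -1.5], [-0.0, 0.1], [0.4, 0.9], [0.5, 0.4], [-1.9, -0.7], [0.4, -1.4], [-0.1, -1.2], [-0.0, -1.2], [0.5, -0.1]]
pushplate y [-0.07122841] [ 0.3 -0.2  0.5 -3.2  0.4 -1.4 -0.2 -3.3]
top [210. 217.  19.  20.] 0.79
top [141. 171.  24.  18.] 0.22
scene [244. 247.  20.  27.] 0.74
scene [236. 195.  17.  19.] 0.64
['top'] [-0.0782  0.0652  0.02  ] 0.3625118394747448 [[0.4958 0.09   0.0735]]
['scene'] [-0.0774  0.0702  0.0649] 0.48102735582957107 [[0.4963 0.095  0.0735]]
['top', 'scene'] [-0.0784  0.0666  0.0274] 0.5951142714090071 [[0.4956 0.0913 0.0735]]
```

```bash
cat > d.py <<'E'
import sys,numpy as np
from scipy.spatial.transform import Rotation as Ro
from plant import state
from h import m2w
m=np.load('m.npy');s=state()
q=s['tool_rot'];R=Ro.from_quat([*q[1:],q[0]])
p=np.array(s['tool_pos']);c,sn=np.cos(m[2]),np.sin(m[2]);d=p[:2]-m[:2]
print('t',round(s['time'],2),'machine xyz',np.round([c*d[0]+sn*d[1],-sn*d[0]+c*d[1],p[2]],4),'F',np.round(s['contact_force'],1),'w',round(s['gripper_width'],3))
T=Ro.from_matrix(np.array([[c,sn,0],[sn,-c,0],[0,0,-1.]]))
print('turn units',np.round((R.inv()*T).as_rotvec()/1.5,4))
if len(sys.argv)>3: print('shift units',np.round(R.inv().apply(m2w(m,[float(a) for a in sys.argv[1:4]])[0]-p)/.8,4))
E
python3 d.py -.128 .0666 .18
```

```text
t 0.7 machine xyz [-0.3814 -0.5751  0.2313] F [-0.1  0.3  0.5] w 1.002
turn units [0.     0.     0.2154]
shift units [ 0.5551 -0.66    0.0641]
```

```bash
python3 -m inch '[{"dx":0.555,"dy":-0.66,"dz":0.02,"rz":0.215},{"dx":0.555,"dy":-0.66,"dz":0.02,"rz":0.215},{"dx":0.555,"dy":-0.66,"dz":0.02,"rz":0.215},{"dx":0.555,"dy":-0.66,"dz":0.02,"rz":0.215},{"dx":0.555,"dy":-0.66,"dz":0.02,"rz":0.215}]' -0.55; python3 d.py -.128 .0666 .18
```

```text
t 0.7 machine xyz [-0.3814 -0.5751  0.2313] F [-0.1  0.3  0.5] w 1.002
turn units [0.     0.     0.2154]
shift units [ 0.5551 -0.66    0.0641]validation failed for argument at $[0]...
```

```bash
python3 -m inch '[{"dx":0.555,"dy":-0.66,"dz":0.02,"rx":0,"ry":0,"rz":0.215},{"dx":0.555,"dy":-0.66,"dz":0.02,"rx":0,"ry":0,"rz":0.215},{"dx":0.555,"dy":-0.66,"dz":0.02,"rx":0,"ry":0,"rz":0.215},{"dx":0.555,"dy":-0.66,"dz":0.02,"rx":0,"ry":0,"rz":0.215},{"dx":0.555,"dy":-0.66,"dz":0.02,"rx":0,"ry":0,"rz":0.215}]' -0.55; python3 d.py -.128 .0666 .18
```

```text
time: 1.2
tool_pos: [0.3199, -0.3326, 0.2256]
tool_rot: [0.0, 0.999, 0.042, 0.0]
contact_force: [0.5, -0.2, 0.4]
gripper_width: 0.224
grasp_force: 0.0
t 1.2 machine xyz [-0.2893 -0.3409  0.2256] F [ 0.5 -0.2  0.4] w 0.224
turn units [ 0.0002 -0.0003 -0.    ]
shift units [ 0.2015 -0.5094  0.0569]
```

```bash
python3 -m inch '[{"dx":0.2,"dy":-0.51,"dz":0.02,"rx":0,"ry":0,"rz":0},{"dx":0.2,"dy":-0.51,"dz":0.02,"rx":0,"ry":0,"rz":0},{"dx":0.2,"dy":-0.51,"dz":0.02,"rx":0,"ry":0,"rz":0},{"dx":0.2,"dy":-0.51,"dz":0.02,"rx":0,"ry":0,"rz":0},{"dx":0.2,"dy":-0.51,"dz":0.02,"rx":0,"ry":0,"rz":0}]'; python3 d.py -.128 .0666 .12
```

```text
time: 1.7
tool_pos: [0.3909, -0.093, 0.2168]
tool_rot: [0.0, 0.999, 0.042, 0.001]
contact_force: [1.0, -0.2, 0.1]
gripper_width: 0.221
grasp_force: 0.0
t 1.7 machine xyz [-0.1982 -0.1081  0.2168] F [ 1.  -0.2  0.1] w 0.221
turn units [ 0.0006 -0.0011  0.0001]
shift units [ 0.0876 -0.2185  0.121 ]
```

```bash
python3 -m inch '[{"dx":0.0876,"dy":-0.2185,"dz":0.12,"rx":0,"ry":0,"rz":0},{"dx":0.0876,"dy":-0.2185,"dz":0.12,"rx":0,"ry":0,"rz":0},{"dx":0.0876,"dy":-0.2185,"dz":0.12,"rx":0,"ry":0,"rz":0},{"dx":0.0876,"dy":-0.2185,"dz":0.12,"rx":0,"ry":0,"rz":0},{"dx":0.0876,"dy":-0.2185,"dz":0.12,"rx":0,"ry":0,"rz":0}]'; python3 d.py -.128 .0666 .068
python3 - <<'E'
from h import *
t=optics.grab_frame('top')[:,:,::-1];s=optics.grab_frame('scene')[:,:,::-1]
a=cv2.resize(t[160:260,165:275],(396,360),interpolation=cv2.INTER_CUBIC)
b=cv2.resize(s[155:255,190:300],(396,360),interpolation=cv2.INTER_CUBIC)
cv2.imwrite('pics/c2.png',np.hstack([a,b]))
E
```

```text
time: 2.2
tool_pos: [0.4442, 0.0887, 0.1176]
tool_rot: [-0.001, 0.999, 0.045, -0.002]
contact_force: [0.0, -0.1, 0.2]
gripper_width: 0.22
grasp_force: 0.0
t 2.2 machine xyz [-0.1298  0.0683  0.1176] F [ 0.  -0.1  0.2] w 0.22
turn units [-0.0008  0.003   0.0036]
shift units [0.0025 0.0023 0.062 ]
```

View pics/c2.png

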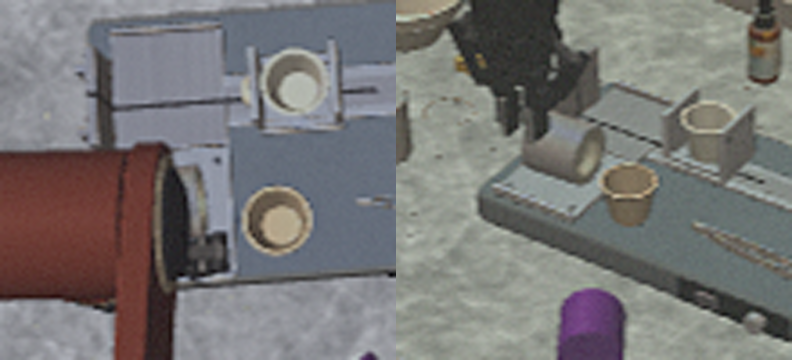

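Both fingertips hang behind (in front of) the ring at right-crop (505-545,120), straddling its length. The top camera's view of the ring is mostly blocked by the arm. I'll descend and make contact.

```bash
python3 -m inch '[{"dx":0,"dy":0,"dz":0.02,"rx":0,"ry":0,"rz":0},{"dx":0,"dy":0,"dz":0.04,"rx":0,"ry":0,"rz":0},{"dx":0,"dy":0,"dz":0.061,"rx":0,"ry":0,"rz":0},{"dx":0,"dy":0,"dz":0.061,"rx":0,"ry":0,"rz":0},{"dx":0,"dy":0,"dz":0.061,"rx":0,"ry":0,"rz":0}]'; python3 d.py -.117 .0666 .068
```

```text
time: 2.8
tool_pos: [0.4462, 0.0842, 0.0727]
tool_rot: [0.0, 0.999, 0.042, 0.001]
contact_force: [0.1, 0.3, 0.3]
gripper_width: 0.228
grasp_force: 0.0
t 2.8 machine xyz [-0.1281  0.0637  0.0727] F [0.1 0.3 0.3] w 0.228
turn units [ 0.0002 -0.0008 -0.0007]
shift units [ 0.0139 -0.0036  0.0059]
```

```bash
python3 -m inch '[{"dx":0.003,"dy":0,"dz":0,"rx":0,"ry":0,"rz":0},{"dx":0.006,"dy":0,"dz":0,"rx":0,"ry":0,"rz":0},{"dx":0.009,"dy":0,"dz":0,"rx":0,"ry":0,"rz":0},{"dx":0.012,"dy":0,"dz":0,"rx":0,"ry":0,"rz":0},{"dx":0.014,"dy":0,"dz":0,"rx":0,"ry":0,"rz":0}]'; python3 d.py -.117 .0666 .068
```

```text
time: 3.3
tool_pos: [0.4572, 0.0863, 0.0718]
tool_rot: [0.0, 0.999, 0.043, 0.0]
contact_force: [0.4, -0.3, -0.5]
gripper_width: 0.226
grasp_force: 0.0
t 3.3 machine xyz [-0.117   0.0649  0.0718] F [ 0.4 -0.3 -0.5] w 0.226
turn units [ 0.     -0.0002  0.0005]
shift units [-0.     -0.0021  0.0048]
```

```bash
python3 -m inch '[{"dx":0.0031,"dy":0,"dz":-0.0024,"rx":0,"ry":0,"rz":0},{"dx":0.0065,"dy":0,"dz":-0.005,"rx":0,"ry":0,"rz":0},{"dx":0.0102,"dy":0,"dz":-0.0075,"rx":0,"ry":0,"rz":0},{"dx":0.0141,"dy":0,"dz":-0.0098,"rx":0,"ry":0,"rz":0},{"dx":0.0182,"dy":0,"dz":-0.012,"rx":0,"ry":0,"rz":0}]'; python3 d.py
cat > look.py <<'E'
from h import *
import sys
m=np.load('m.npy');masks={}
for c in('scene','top'):
    im=optics.grab_frame(c);np.save(c+'.npy',im)
    for d in nets.outline_of(c,'invested_ring'):
        b=d['bbox'];u=proj(c,m2w(m,[-.04,.07,.0735]))[0]
        if abs(b[0]-u[0])<25 and abs(b[1]-u[1])<22:
            print(c,np.round(b),round(d['confidence'],2));masks.setdefault(c,d['pixels'])
for k in (['top'],['scene'],['top','scene']):
    if all(c in masks for c in k): p,e=ringfit(m,{c:masks[c] for c in k});print(k,p.round(4),round(e,2))
if len(sys.argv)>1:
    a=cv2.resize(np.load('top.npy')[160:260,165:275,::-1],(396,360),interpolation=cv2.INTER_CUBIC)
    b=cv2.resize(np.load('scene.npy')[155:255,190:300,::-1],(396,360),interpolation=cv2.INTER_CUBIC)
    cv2.imwrite(sys.argv[1],np.hstack([a,b]))
E
python3 look.py pics/c3.png
```

```text
time: 3.8
tool_pos: [0.4716, 0.0876, 0.0815]
tool_rot: [-0.0, 0.999, 0.043, -0.0]
contact_force: [-1.2, -0.1, 0.6]
gripper_width: 0.221
grasp_force: 0.5
t 3.8 machine xyz [-0.1026  0.0649  0.0815] F [-1.2 -0.1  0.6] w 0.221
turn units [-0.0001  0.0001  0.0005]
scene [241. 194.  19.  15.] 0.65
['scene'] [-0.0705  0.0615  0.3128] 1.56
```

View pics/c3.png

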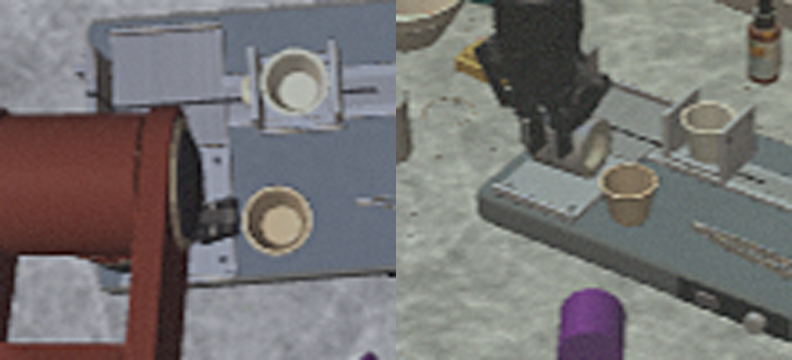

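```bash
python3 -m inch '[{"dx":0.0044,"dy":0,"dz":-0.0026,"rx":0,"ry":0,"rz":0},{"dx":0.009,"dy":0,"dz":-0.0052,"rx":0,"ry":0,"rz":0},{"dx":0.0137,"dy":0,"dz":-0.0076,"rx":0,"ry":0,"rz":0},{"dx":0.0189,"dy":0,"dz":-0.0098,"rx":0,"ry":0,"rz":0},{"dx":0.022,"dy":0,"dz":-0.011,"rx":0,"ry":0,"rz":0}]'; python3 d.py
python3 -m inch '[{"dx":0.002,"dy":0,"dz":0,"rx":0,"ry":0,"rz":0},{"dx":0.003,"dy":0,"dz":0,"rx":0,"ry":0,"rz":0},{"dx":0.003,"dy":0,"dz":0,"rx":0,"ry":0,"rz":0},{"dx":-0.02,"dy":0,"dz":-0.01,"rx":0,"ry":0,"rz":0},{"dx":-0.07,"dy":0,"dz":-0.03,"rx":0,"ry":0,"rz":0}]'; python3 d.py;python3 look.py pics/c4.png
```

```text
time: 4.5
tool_pos: [0.4895, 0.0891, 0.0904]
tool_rot: [-0.0, 0.999, 0.043, 0.0]
contact_force: [0.0, -0.3, -0.1]
gripper_width: 0.223
grasp_force: 0.0
t 4.5 machine xyz [-0.0846  0.0649  0.0904] F [ 0.  -0.3 -0.1] w 0.223
turn units [ 0.     -0.0004  0.0005]
time: 5.0
tool_pos: [0.4329, 0.084, 0.1133]
tool_rot: [0.0, 0.999, 0.043, -0.001]
contact_force: [-0.4, 0.1, 0.6]
gripper_width: 0.228
grasp_force: 0.0
t 5.0 machine xyz [-0.1414  0.0647  0.1133] F [-0.4  0.1  0.6] w 0.228
turn units [-0.      0.0015  0.0003]
scene [242. 192.  15.  18.] 0.58
top [209. 207.  24.  17.] 0.5
['top'] [-0.0517  0.0654 -0.0275] 1.33
['scene'] [-0.0581  0.0639  0.2131] 0.56
['top', 'scene'] [-0.0538  0.066   0.0402] 1.09
```

View pics/c4.png

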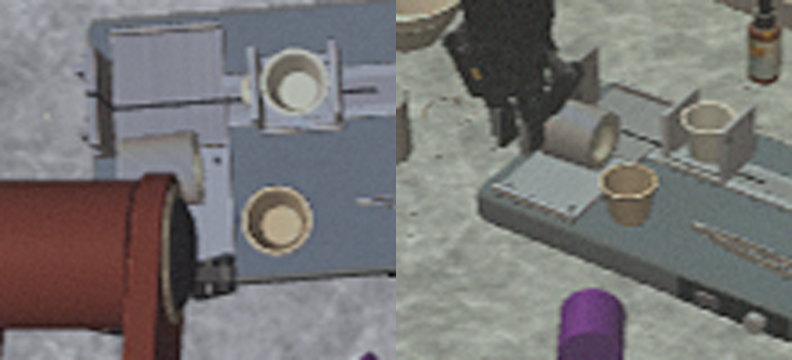

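The ring is now at x ≈ -54 mm and still roughly square. It moved 24 mm for a 35 mm finger advance, which matches rolling. Next is the second stroke.

```bash
python3 -m inch '[{"dx":0.02,"dy":0,"dz":0.02,"rx":0,"ry":0,"rz":0},{"dx":0.035,"dy":0,"dz":0.045,"rx":0,"ry":0,"rz":0},{"dx":0.042,"dy":0,"dz":0.053,"rx":0,"ry":0,"rz":0},{"dx":0.042,"dy":0,"dz":0.053,"rx":0,"ry":0,"rz":0},{"dx":0.042,"dy":0,"dz":0.053,"rx":0,"ry":0,"rz":0}]'; python3 d.py -.094 .066 .071
```

```text
time: 5.7
tool_pos: [0.4667, 0.0871, 0.0715]
tool_rot: [0.0, 0.999, 0.043, -0.0]
contact_force: [0.5, 0.4, 1.0]
gripper_width: 0.222
grasp_force: 0.0
t 5.7 machine xyz [-0.1075  0.0649  0.0715] F [0.5 0.4 1. ] w 0.222
turn units [-0.      0.0006  0.0005]
shift units [ 0.0169 -0.0014  0.0006]
```

```bash
python3 -m inch '[{"dx":0.004,"dy":0,"dz":0,"rx":0,"ry":0,"rz":0},{"dx":0.008,"dy":0,"dz":0,"rx":0,"ry":0,"rz":0},{"dx":0.012,"dy":0,"dz":0,"rx":0,"ry":0,"rz":0},{"dx":0.015,"dy":0,"dz":0,"rx":0,"ry":0,"rz":0},{"dx":0.018,"dy":0,"dz":0,"rx":0,"ry":0,"rz":0}]'|grep force
python3 -m inch '[{"dx":0.0031,"dy":0,"dz":-0.0024,"rx":0,"ry":0,"rz":0},{"dx":0.0065,"dy":0,"dz":-0.005,"rx":0,"ry":0,"rz":0},{"dx":0.0102,"dy":0,"dz":-0.0075,"rx":0,"ry":0,"rz":0},{"dx":0.0141,"dy":0,"dz":-0.0098,"rx":0,"ry":0,"rz":0},{"dx":0.0182,"dy":0,"dz":-0.012,"rx":0,"ry":0,"rz":0}]'|grep force
python3 -m inch '[{"dx":0.0044,"dy":0,"dz":-0.0026,"rx":0,"ry":0,"rz":0},{"dx":0.009,"dy":0,"dz":-0.0052,"rx":0,"ry":0,"rz":0},{"dx":0.0137,"dy":0,"dz":-0.0076,"rx":0,"ry":0,"rz":0},{"dx":0.0189,"dy":0,"dz":-0.0098,"rx":0,"ry":0,"rz":0},{"dx":0.023,"dy":0,"dz":-0.0115,"rx":0,"ry":0,"rz":0}]'|grep force; python3 d.py
python3 -m inch '[{"dx":0.002,"dy":0,"dz":0,"rx":0,"ry":0,"rz":0},{"dx":0.003,"dy":0,"dz":0,"rx":0,"ry":0,"rz":0},{"dx":0.003,"dy":0,"dz":0,"rx":0,"ry":0,"rz":0},{"dx":-0.02,"dy":0,"dz":-0.01,"rx":0,"ry":0,"rz":0},{"dx":-0.07,"dy":0,"dz":-0.03,"rx":0,"ry":0,"rz":0}]'|grep force; python3 d.py;python3 look.py pics/c5.png
```

```text
contact_force: [0.7, -0.5, 0.3]
grasp_force: 0.0
contact_force: [-0.7, 0.6, 1.7]
grasp_force: 0.8
contact_force: [-2.5, 3.3, 6.0]
grasp_force: 3.0
t 7.2 machine xyz [-0.0596  0.0654  0.0912] F [-2.5  3.3  6. ] w 0.228
turn units [-0.0008 -0.0004  0.0005]
contact_force: [-0.2, 0.2, 0.9]
grasp_force: 0.0
t 7.7 machine xyz [-0.1158  0.0644  0.1139] F [-0.2  0.2  0.9] w 0.224
turn units [0.0006 0.0007 0.0003]
scene [246. 187.  20.  17.] 0.53
top [210. 196.  22.  16.] 0.76
['top'] [-0.0265  0.0655  0.1472] 2.05
['scene'] [-0.0321  0.0652  0.23  ] 0.59
['top', 'scene'] [-0.0289  0.0662  0.1715] 1.44
```

View pics/c5.png

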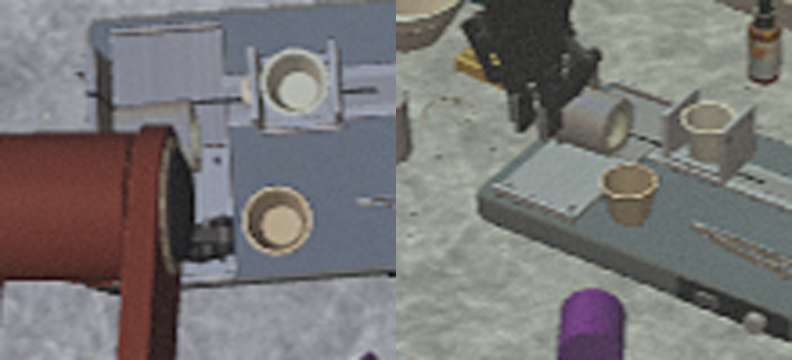

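```bash
python3 -m inch '[{"dx":0.02,"dy":0,"dz":0.02,"rx":0,"ry":0,"rz":0},{"dx":0.035,"dy":0,"dz":0.045,"rx":0,"ry":0,"rz":0},{"dx":0.042,"dy":0,"dz":0.0535,"rx":0,"ry":0,"rz":0},{"dx":0.042,"dy":0,"dz":0.0535,"rx":0,"ry":0,"rz":0},{"dx":0.042,"dy":0,"dz":0.0535,"rx":0,"ry":0,"rz":0}]' >/dev/null; python3 d.py -.068 .066 .071
```

```text
t 8.4 machine xyz [-0.0825  0.0648  0.0715] F [ 0.2 -0.3 -0.6] w 0.223
turn units [0.0001 0.0005 0.0004]
shift units [ 0.0181 -0.0015  0.0006]
```

```bash
python3 -m inch '[{"dx":0.004,"dy":0,"dz":0,"rx":0,"ry":0,"rz":0},{"dx":0.008,"dy":0,"dz":0,"rx":0,"ry":0,"rz":0},{"dx":0.012,"dy":0,"dz":0,"rx":0,"ry":0,"rz":0},{"dx":0.015,"dy":0,"dz":0,"rx":0,"ry":0,"rz":0},{"dx":0.018,"dy":0,"dz":0,"rx":0,"ry":0,"rz":0}]'|grep force
python3 -m inch '[{"dx":0.0031,"dy":0,"dz":-0.0024,"rx":0,"ry":0,"rz":0},{"dx":0.0065,"dy":0,"dz":-0.005,"rx":0,"ry":0,"rz":0},{"dx":0.0102,"dy":0,"dz":-0.0075,"rx":0,"ry":0,"rz":0},{"dx":0.0141,"dy":0,"dz":-0.0098,"rx":0,"ry":0,"rz":0},{"dx":0.0182,"dy":0,"dz":-0.012,"rx":0,"ry":0,"rz":0}]'|grep force
python3 -m inch '[{"dx":0.0044,"dy":0,"dz":-0.0026,"rx":0,"ry":0,"rz":0},{"dx":0.009,"dy":0,"dz":-0.0052,"rx":0,"ry":0,"rz":0},{"dx":0.0137,"dy":0,"dz":-0.0076,"rx":0,"ry":0,"rz":0},{"dx":0.017,"dy":0,"dz":-0.0095,"rx":0,"ry":0,"rz":0},{"dx":0.019,"dy":0,"dz":-0.0105,"rx":0,"ry":0,"rz":0}]'|grep force; python3 d.py
python3 -m inch '[{"dx":0.001,"dy":0,"dz":0,"rx":0,"ry":0,"rz":0},{"dx":0.001,"dy":0,"dz":0,"rx":0,"ry":0,"rz":0},{"dx":-0.01,"dy":0,"dz":-0.005,"rx":0,"ry":0,"rz":0},{"dx":-0.05,"dy":0,"dz":-0.03,"rx":0,"ry":0,"rz":0},{"dx":-0.11,"dy":0,"dz":-0.06,"rx":0,"ry":0,"rz":0}]'|grep force; python3 d.py;python3 look.py pics/c6.png
```

```text
contact_force: [0.2, -0.5, -0.1]
grasp_force: 0.0
contact_force: [-0.7, 0.2, 2.3]
grasp_force: 0.6
contact_force: [-1.0, 0.8, -0.3]
grasp_force: 0.2
t 9.9 machine xyz [-0.0381  0.0647  0.0896] F [-1.   0.8 -0.3] w 0.226
turn units [ 0.0004 -0.0003  0.0005]
contact_force: [-0.3, -0.1, 1.7]
grasp_force: 0.0
t 10.4 machine xyz [-0.1245  0.0647  0.1356] F [-0.3 -0.1  1.7] w 0.227
turn units [0.     0.0016 0.0003]
scene [248. 185.  19.  15.] 0.79
top [207. 190.  21.  17.] 0.68
['top'] [-0.0058  0.0675 -0.0472] 0.75
['scene'] [-0.0089  0.0714  0.0664] 0.47
['top', 'scene'] [-0.0077  0.0691  0.0191] 0.77
```

View pics/c6.png

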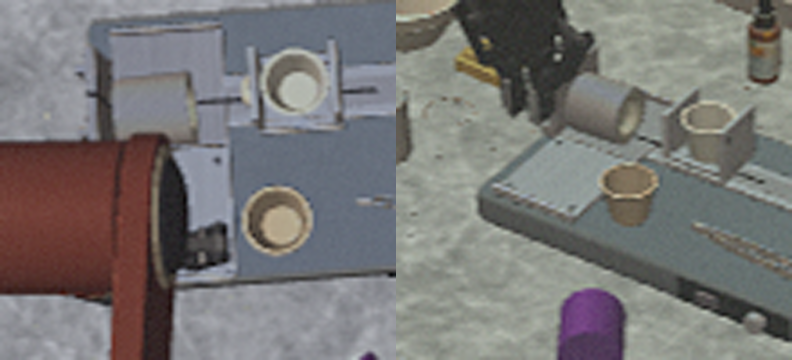

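The ring is close to the line, about 6-8 mm short. I'll back off for a clear view.

```bash
python3 -m inch '[{"dx":-0.15,"dy":0.05,"dz":-0.02,"rx":0,"ry":0,"rz":0},{"dx":-0.15,"dy":0.05,"dz":-0.02,"rx":0,"ry":0,"rz":0},{"dx":-0.15,"dy":0.05,"dz":-0.02,"rx":0,"ry":0,"rz":0}]'|grep force; python3 look.py pics/c7.png;python3 look.py;python3 d.py -.052 .066 .071
```

```text
contact_force: [-0.5, -0.2, 0.6]
grasp_force: 0.0
top [208. 192.  26.  19.] 0.6
['top'] [-0.0068  0.0686  0.0297] 0.36
scene [249. 183.  22.  20.] 0.61
top [207. 191.  22.  20.] 0.61
['top'] [-0.0077  0.0685  0.0342] 0.42
['scene'] [-0.0091  0.0711  0.0172] 0.18
['top', 'scene'] [-0.0083  0.0695  0.0337] 0.44
t 11.3 machine xyz [-0.2428  0.025   0.1516] F [-0.5  0.3 -0.1] w 0.224
turn units [-0.0003  0.0012  0.0009]
shift units [ 0.2387 -0.0509  0.1003]
```

View pics/c7.png

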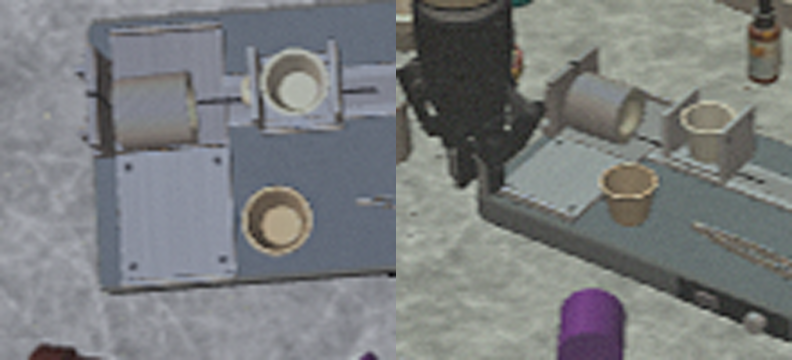

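Clear view: the ring is square (yaw ≈ 0.03) with its axis at x ≈ -8 mm. I'll add a short gentle stroke of about 7 mm.

```bash
python3 -m inch '[{"dx":0.226,"dy":-0.051,"dz":0,"rx":0,"ry":0,"rz":0},{"dx":0.226,"dy":-0.051,"dz":0,"rx":0,"ry":0,"rz":0},{"dx":0.226,"dy":-0.051,"dz":0,"rx":0,"ry":0,"rz":0},{"dx":0.226,"dy":-0.051,"dz":0.06,"rx":0,"ry":0,"rz":0},{"dx":0.226,"dy":-0.051,"dz":0.1,"rx":0,"ry":0,"rz":0}]' >/dev/null
python3 -m inch '[{"dx":0,"dy":0,"dz":0,"rx":0,"ry":0,"rz":0},{"dx":0,"dy":0,"dz":0,"rx":0,"ry":0,"rz":0}]' >/dev/null; python3 d.py -.048 .066 .071
```

```text
t 12.0 machine xyz [-0.0632  0.0661  0.0706] F [-0.7  0.4  0.2] w 0.225
turn units [-0.0001  0.0026  0.0009]
shift units [ 0.019   0.0001 -0.0006]
```

```bash
python3 -m inch '[{"dx":0.004,"dy":0,"dz":0,"rx":0,"ry":0,"rz":0},{"dx":0.008,"dy":0,"dz":0,"rx":0,"ry":0,"rz":0},{"dx":0.012,"dy":0,"dz":0,"rx":0,"ry":0,"rz":0},{"dx":0.015,"dy":0,"dz":0,"rx":0,"ry":0,"rz":0},{"dx":0.018,"dy":0,"dz":0,"rx":0,"ry":0,"rz":0}]'|grep force;python3 d.py
python3 -m inch '[{"dx":0.0025,"dy":0,"dz":-0.002,"rx":0,"ry":0,"rz":0},{"dx":0.005,"dy":0,"dz":-0.004,"rx":0,"ry":0,"rz":0},{"dx":0.0075,"dy":0,"dz":-0.006,"rx":0,"ry":0,"rz":0},{"dx":0.0095,"dy":0,"dz":-0.008,"rx":0,"ry":0,"rz":0},{"dx":0.011,"dy":0,"dz":-0.0095,"rx":0,"ry":0,"rz":0}]'|grep force;python3 d.py
python3 -m inch '[{"dx":0.001,"dy":0,"dz":-0.001,"rx":0,"ry":0,"rz":0},{"dx":0.0015,"dy":0,"dz":-0.0015,"rx":0,"ry":0,"rz":0},{"dx":0.0015,"dy":0,"dz":-0.0015,"rx":0,"ry":0,"rz":0},{"dx":0.0015,"dy":0,"dz":-0.0015,"rx":0,"ry":0,"rz":0},{"dx":0.0015,"dy":0,"dz":-0.0015,"rx":0,"ry":0,"rz":0}]'|grep force;python3 d.py
```

```text
contact_force: [-0.2, 0.0, -0.6]
grasp_force: 0.0
t 12.5 machine xyz [-0.0475  0.0656  0.0727] F [-0.2  0.  -0.6] w 0.226
turn units [ 0.     -0.0009  0.0003]
contact_force: [-0.1, 0.8, -0.2]
grasp_force: 0.0
t 13.0 machine xyz [-0.039   0.0657  0.0798] F [-0.1  0.8 -0.2] w 0.223
turn units [ 0.     -0.0001  0.0005]
contact_force: [-0.7, 0.2, -0.3]
grasp_force: 0.0
t 13.5 machine xyz [-0.0381  0.0657  0.0807] F [-0.7  0.2 -0.3] w 0.225
turn units [-0.      0.0001  0.0004]
```

```bash
python3 -m inch '[{"dx":-0.01,"dy":0,"dz":-0.005,"rx":0,"ry":0,"rz":0},{"dx":-0.06,"dy":0,"dz":-0.04,"rx":0,"ry":0,"rz":0},{"dx":-0.12,"dy":0.01,"dz":-0.08,"rx":0,"ry":0,"rz":0},{"dx":-0.18,"dy":0.03,"dz":-0.1,"rx":0,"ry":0,"rz":0},{"dx":-0.25,"dy":0.05,"dz":-0.1,"rx":0,"ry":0,"rz":0}]'|grep force; python3 look.py ; python3 look.py pics/c8.png;python3 d.py
```

```text
contact_force: [-0.4, -0.6, 1.0]
grasp_force: 0.0
scene [250. 184.  20.  16.] 0.75
['scene'] [-0.0047  0.0714  0.162 ] 0.32
scene [250. 183.  24.  16.] 0.53
top [208. 189.  21.  21.] 0.94
['top'] [-0.0021  0.0691  0.0277] 0.38
['scene'] [-0.005   0.07    0.0811] 0.23
['top', 'scene'] [-0.0029  0.0697  0.0402] 0.45
t 14.4 machine xyz [-0.2194  0.0309  0.1596] F [ 0.1  0.1 -1. ] w 0.224
turn units [-0.0002  0.0011  0.0008]
```

View pics/c8.png

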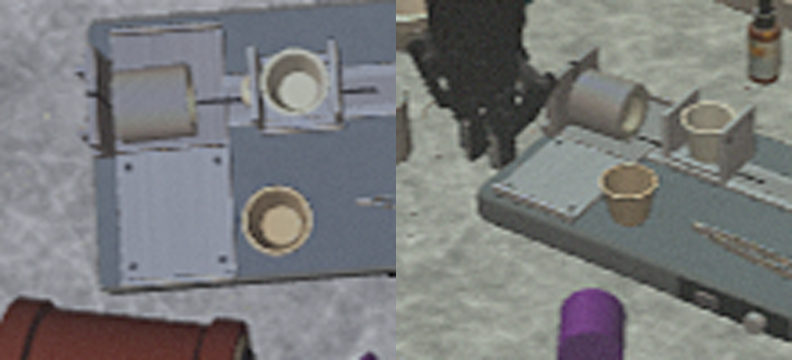

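The ring is on or near the line, about 2-3 mm short and square. I'll nudge it about 2.5 mm more for margin.

```bash
python3 -m inch '[{"dx":0.2,"dy":-0.044,"dz":0,"rx":0,"ry":0,"rz":0},{"dx":0.2,"dy":-0.044,"dz":0,"rx":0,"ry":0,"rz":0},{"dx":0.2,"dy":-0.044,"dz":0.05,"rx":0,"ry":0,"rz":0},{"dx":0.2,"dy":-0.044,"dz":0.103,"rx":0,"ry":0,"rz":0},{"dx":0.2,"dy":-0.044,"dz":0.103,"rx":0,"ry":0,"rz":0}]' >/dev/null
python3 -m inch '[{"dx":0,"dy":0,"dz":0,"rx":0,"ry":0,"rz":0},{"dx":0,"dy":0,"dz":0,"rx":0,"ry":0,"rz":0}]' >/dev/null; python3 d.py -.0358 .066 .081
```

```text
t 15.1 machine xyz [-0.0597  0.0661  0.0779] F [-0.3 -0.7  0.5] w 0.231
turn units [0.     0.     0.0006]
shift units [ 0.0299  0.0002 -0.0038]
```

```bash
python3 -m inch '[{"dx":0.006,"dy":0,"dz":0,"rx":0,"ry":0,"rz":0},{"dx":0.012,"dy":0,"dz":0,"rx":0,"ry":0,"rz":0},{"dx":0.018,"dy":0,"dz":0,"rx":0,"ry":0,"rz":0},{"dx":0.022,"dy":0,"dz":-0.001,"rx":0,"ry":0,"rz":0},{"dx":0.025,"dy":0,"dz":-0.002,"rx":0,"ry":0,"rz":0}]'|grep force;python3 d.py
python3 -m inch '[{"dx":0.0015,"dy":0,"dz":-0.0015,"rx":0,"ry":0,"rz":0},{"dx":0.003,"dy":0,"dz":-0.003,"rx":0,"ry":0,"rz":0},{"dx":0.004,"dy":0,"dz":-0.004,"rx":0,"ry":0,"rz":0},{"dx":0.005,"dy":0,"dz":-0.005,"rx":0,"ry":0,"rz":0},{"dx":0.005,"dy":0,"dz":-0.005,"rx":0,"ry":0,"rz":0}]'|grep force;python3 d.py -.0358 .066 .083
python3 -m inch '[{"dx":0,"dy":0,"dz":0,"rx":0,"ry":0,"rz":0},{"dx":0,"dy":0,"dz":0,"rx":0,"ry":0,"rz":0},{"dx":-0.01,"dy":0,"dz":-0.005,"rx":0,"ry":0,"rz":0},{"dx":-0.06,"dy":0,"dz":-0.04,"rx":0,"ry":0,"rz":0},{"dx":-0.12,"dy":0,"dz":-0.08,"rx":0,"ry":0,"rz":0}]'|grep force
python3 -m inch '[{"dx":-0.12,"dy":0.05,"dz":0,"rx":0,"ry":0,"rz":0},{"dx":-0.12,"dy":0.05,"dz":0,"rx":0,"ry":0,"rz":0},{"dx":-0.12,"dy":0.05,"dz":0,"rx":0,"ry":0,"rz":0}]' -1|grep force
python3 d.py -.0 -.12 .18;python3 look.py;python3 look.py;python3 look.py
```

```text
contact_force: [-0.2, 0.4, -0.2]
grasp_force: 0.0
t 15.6 machine xyz [-0.0396  0.066   0.0795] F [-0.2  0.4 -0.2] w 0.225
turn units [ 0.     -0.0005  0.0003]
contact_force: [0.2, 0.2, -0.3]
grasp_force: 0.0
t 16.1 machine xyz [-0.036   0.0661  0.0831] F [ 0.2  0.2 -0.3] w 0.224
turn units [-0.     -0.0001  0.0005]
shift units [0.0003 0.0002 0.0001]
contact_force: [-0.5, 0.1, 1.4]
grasp_force: 0.0
contact_force: [1.1, 0.5, -0.1]
grasp_force: 0.0
t 16.9 machine xyz [-0.226   0.0255  0.1415] F [ 1.1  0.5 -0.1] w -0.003
turn units [ 0.0006 -0.0007 -0.0007]
shift units [ 0.2828  0.1817 -0.0477]
scene [250. 183.  20.  20.] 0.59
top [207. 189.  23.  18.] 0.6
['top'] [-0.0005  0.068   0.0374] 0.38
['scene'] [-0.0025  0.0721  0.0432] 0.35
['top', 'scene'] [-0.0015  0.0694  0.0478] 0.54
scene [251. 183.  21.  20.] 0.79
top [206. 189.  23.  22.] 0.77
['top'] [-0.0004  0.0701  0.0302] 0.28
['scene'] [-0.0046  0.0705  0.0114] 0.21
['top', 'scene'] [-0.0015  0.0706  0.0259] 0.43
scene [250. 183.  21.  22.] 0.73
top [206. 189.  25.  21.] 0.7
['top'] [-0.0006  0.0687  0.0544] 0.21
['scene'] [-0.0024  0.0715  0.0371] 0.36
['top', 'scene'] [-0.0012  0.0697  0.0529] 0.41
```

The ring is at x ≈ -1 mm, yaw ≈ 0.04, y ≈ 70. That is good, so on to the carriage with the gripper shut.

```bash
python3 -m inch '[{"dx":0.04,"dy":0.03,"dz":-0.05,"rx":0,"ry":0,"rz":0},{"dx":0.283,"dy":0.162,"dz":-0.06,"rx":0,"ry":0,"rz":0},{"dx":0.283,"dy":0.162,"dz":-0.06,"rx":0,"ry":0,"rz":0},{"dx":0.283,"dy":0.162,"dz":-0.06,"rx":0,"ry":0,"rz":0},{"dx":0.283,"dy":0.162,"dz":-0.06,"rx":0,"ry":0,"rz":0}]' -1 >/dev/null
python3 -m inch '[{"dx":0.08,"dy":0.04,"dz":0,"rx":0,"ry":0,"rz":0},{"dx":0.08,"dy":0.04,"dz":0,"rx":0,"ry":0,"rz":0},{"dx":0.08,"dy":0.04,"dz":0,"rx":0,"ry":0,"rz":0}]' >/dev/null
python3 d.py 0 -.105 .077
```

```text
t 18.3 machine xyz [ 0.0477 -0.1242  0.188 ] F [-0.4 -0.2 -0. ] w -0.006
turn units [-0.0002  0.0007 -0.0002]
shift units [-0.0595 -0.024   0.1388]
```

```bash
python3 -m inch '[{"dx":-0.0595,"dy":-0.024,"dz":0,"rx":0,"ry":0,"rz":0},{"dx":-0.0595,"dy":-0.024,"dz":0.04,"rx":0,"ry":0,"rz":0},{"dx":-0.0595,"dy":-0.024,"dz":0.07,"rx":0,"ry":0,"rz":0},{"dx":-0.0595,"dy":-0.024,"dz":0.07,"rx":0,"ry":0,"rz":0},{"dx":-0.0595,"dy":-0.024,"dz":0.07,"rx":0,"ry":0,"rz":0}]' >/dev/null
python3 d.py 0 -.105 .077
python3 - <<'E'
import numpy as np,cv2
from plant import optics
a=cv2.resize(optics.grab_frame('top')[155:255,180:320,::-1],(504,360),interpolation=cv2.INTER_CUBIC)
b=cv2.resize(optics.grab_frame('scene')[160:240,230:340,::-1],(495,360),interpolation=cv2.INTER_CUBIC)
cv2.imwrite('pics/c9.png',cv2.resize(np.hstack([a,b]),(800,288)))
E
```

```text
t 18.8 machine xyz [-0.0024 -0.1032  0.1332] F [ 0.3 -0.1  1. ] w 0.003
turn units [-0.0003  0.0007  0.0007]
shift units [0.0031 0.0022 0.0702]
```

View pics/c9.png

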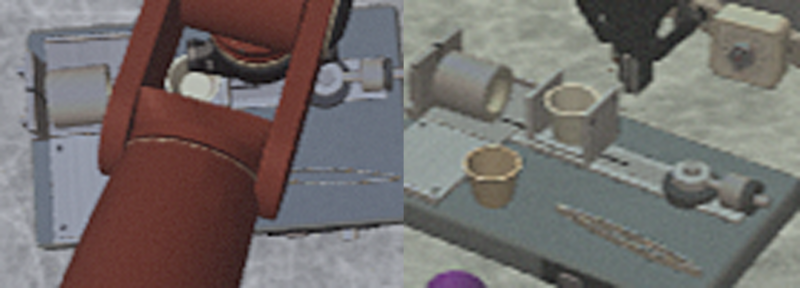

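The shut fingers (right half, 635,85) hang behind the rear plate (605,125), clear of the hub (690,175). Going down, then pushing.

```bash
python3 -m inch '[{"dx":0.003,"dy":0.002,"dz":0.025,"rx":0,"ry":0,"rz":0},{"dx":0.003,"dy":0.002,"dz":0.05,"rx":0,"ry":0,"rz":0},{"dx":0.003,"dy":0.002,"dz":0.068,"rx":0,"ry":0,"rz":0},{"dx":0.003,"dy":0.002,"dz":0.068,"rx":0,"ry":0,"rz":0}]' |grep force
python3 d.py 0 -.089 .077
```

```text
contact_force: [-0.4, -0.1, -0.3]
grasp_force: 0.0
t 19.3 machine xyz [-0.0004 -0.105   0.0773] F [-0.4 -0.1 -0.3] w -0.002
turn units [-0.0007  0.002   0.0004]
shift units [ 0.0005 -0.02    0.0003]
```

```bash
python3 -m inch '[{"dx":0.0005,"dy":-0.005,"dz":0,"rx":0,"ry":0,"rz":0},{"dx":0.0005,"dy":-0.01,"dz":0,"rx":0,"ry":0,"rz":0},{"dx":0.0005,"dy":-0.015,"dz":0,"rx":0,"ry":0,"rz":0},{"dx":0.0005,"dy":-0.02,"dz":0,"rx":0,"ry":0,"rz":0},{"dx":0.0005,"dy":-0.024,"dz":0,"rx":0,"ry":0,"rz":0}]' |grep force
python3 d.py
python3 -m inch '[{"dx":0,"dy":-0.004,"dz":0,"rx":0,"ry":0,"rz":0},{"dx":0,"dy":-0.008,"dz":0,"rx":0,"ry":0,"rz":0},{"dx":0,"dy":-0.012,"dz":0,"rx":0,"ry":0,"rz":0},{"dx":0,"dy":-0.016,"dz":0,"rx":0,"ry":0,"rz":0},{"dx":0,"dy":-0.02,"dz":0,"rx":0,"ry":0,"rz":0}]' |grep force
python3 d.py
```

```text
contact_force: [-1.0, -0.3, -0.4]
grasp_force: 0.0
t 19.8 machine xyz [ 0.0013 -0.0857  0.0793] F [-1.  -0.3 -0.4] w -0.001
turn units [ 0.0001 -0.0005  0.0007]
contact_force: [-0.5, -2.2, 1.2]
grasp_force: 0.9
t 20.3 machine xyz [ 0.001  -0.0701  0.079 ] F [-0.5 -2.2  1.2] w 0.001
turn units [ 0.0002 -0.      0.0004]
```

```bash
python3 -m inch '[{"dx":-0.001,"dy":-0.005,"dz":0,"rx":0,"ry":0,"rz":0},{"dx":-0.001,"dy":-0.01,"dz":0,"rx":0,"ry":0,"rz":0},{"dx":-0.001,"dy":-0.015,"dz":0,"rx":0,"ry":0,"rz":0},{"dx":-0.001,"dy":-0.02,"dz":0,"rx":0,"ry":0,"rz":0},{"dx":-0.001,"dy":-0.025,"dz":0,"rx":0,"ry":0,"rz":0}]' |grep contact
python3 -m inch '[{"dx":0,"dy":-0.002,"dz":0,"rx":0,"ry":0,"rz":0},{"dx":0,"dy":-0.004,"dz":0,"rx":0,"ry":0,"rz":0},{"dx":0,"dy":-0.006,"dz":0,"rx":0,"ry":0,"rz":0},{"dx":0,"dy":-0.008,"dz":0,"rx":0,"ry":0,"rz":0},{"dx":0,"dy":-0.01,"dz":0,"rx":0,"ry":0,"rz":0}]' |grep contact
python3 d.py;python3 look.py
```

```text
contact_force: [2.0, -1.4, 0.1]
contact_force: [0.8, -1.1, 1.8]
t 21.3 machine xyz [ 0.0001 -0.042   0.0788] F [ 0.8 -1.1  1.8] w 0.0
turn units [-0.      0.0002  0.0004]
scene [249. 182.  17.  19.] 0.73
top [216. 186.   5.  12.] 0.4
['top'] [0.0133 0.0388 0.4682] 7.89
['scene'] [1.00e-04 7.92e-02 3.79e-01] 0.87
['top', 'scene'] [ 0.0002  0.0719 -0.0667] 4.86
```

Now slowly, one call at a time, watching the force.

```bash
python3 -m inch '[{"dx":0,"dy":-0.0016,"dz":0,"rx":0,"ry":0,"rz":0},{"dx":0,"dy":-0.0032,"dz":0,"rx":0,"ry":0,"rz":0},{"dx":0,"dy":-0.0048,"dz":0,"rx":0,"ry":0,"rz":0},{"dx":0,"dy":-0.0064,"dz":0,"rx":0,"ry":0,"rz":0},{"dx":0,"dy":-0.008,"dz":0,"rx":0,"ry":0,"rz":0}]' |grep contact; python3 d.py
python3 -m inch '[{"dx":0,"dy":-0.0015,"dz":0,"rx":0,"ry":0,"rz":0},{"dx":0,"dy":-0.003,"dz":0,"rx":0,"ry":0,"rz":0},{"dx":0,"dy":-0.0045,"dz":0,"rx":0,"ry":0,"rz":0}]' |grep contact; python3 d.py
```

```text
contact_force: [-1.3, -4.5, 0.2]
t 22.0 machine xyz [-0.0001 -0.036   0.0786] F [-1.3 -4.5  0.2] w -0.0
turn units [0.0006 0.0005 0.0006]
contact_force: [-1.5, -4.5, -0.7]
t 22.3 machine xyz [-0.0001 -0.0322  0.0786] F [-1.5 -4.5 -0.7] w -0.002
turn units [0.0001 0.0005 0.0004]
```

```bash
python3 -m inch '[{"dx":0,"dy":-0.001,"dz":0,"rx":0,"ry":0,"rz":0},{"dx":0,"dy":-0.002,"dz":0,"rx":0,"ry":0,"rz":0},{"dx":0,"dy":-0.003,"dz":0,"rx":0,"ry":0,"rz":0}]' |grep contact; python3 d.py
python3 -m inch '[{"dx":0,"dy":-0.001,"dz":0,"rx":0,"ry":0,"rz":0},{"dx":0,"dy":-0.002,"dz":0,"rx":0,"ry":0,"rz":0}]' |grep contact; python3 d.py
```

```text
contact_force: [-2.0, -4.0, -0.9]
t 22.6 machine xyz [-0.0001 -0.0296  0.0786] F [-2.  -4.  -0.9] w -0.001
turn units [-0.      0.0005  0.0005]
contact_force: [-1.9, -3.3, -0.7]
t 22.8 machine xyz [-0.0001 -0.028   0.0786] F [-1.9 -3.3 -0.7] w -0.0
turn units [-0.      0.0004  0.0005]
```

```bash
for i in 1; do python3 -m inch '[{"dx":0,"dy":-0.001,"dz":0,"rx":0,"ry":0,"rz":0},{"dx":0,"dy":-0.002,"dz":0,"rx":0,"ry":0,"rz":0}]' |grep contact; done; python3 d.py
python3 -m inch '[{"dx":0,"dy":-0.001,"dz":0,"rx":0,"ry":0,"rz":0},{"dx":0,"dy":-0.002,"dz":0,"rx":0,"ry":0,"rz":0}]' |grep contact; python3 d.py
```

```text
contact_force: [-1.8, -4.0, -2.0]
t 23.0 machine xyz [ 0.0001 -0.0264  0.0787] F [-1.8 -4.  -2. ] w -0.001
turn units [-0.      0.0001  0.0005]
contact_force: [-1.5, -8.3, -2.3]
t 23.2 machine xyz [ 0.0002 -0.0256  0.0788] F [-1.5 -8.3 -2.3] w 0.0
turn units [0.0013 0.     0.0007]
```

```bash
python3 -m inch '[{"dx":0,"dy":-0.001,"dz":0,"rx":0,"ry":0,"rz":0},{"dx":0,"dy":-0.0015,"dz":0,"rx":0,"ry":0,"rz":0},{"dx":0,"dy":-0.0015,"dz":0,"rx":0,"ry":0,"rz":0}]' |grep contact; python3 d.py
```

```text
contact_force: [-1.7, -9.9, -2.1]
t 23.5 machine xyz [ 0.0002 -0.0257  0.0788] F [-1.7 -9.9 -2.1] w 0.001
turn units [0.0027 0.0001 0.0005]
```

It is at a hard stop: the force rises with no more travel. I'll back off and check.

```bash
python3 -m inch '[{"dx":0,"dy":0.008,"dz":0,"rx":0,"ry":0,"rz":0},{"dx":0,"dy":0.03,"dz":0,"rx":0,"ry":0,"rz":0},{"dx":0,"dy":0.05,"dz":-0.03,"rx":0,"ry":0,"rz":0},{"dx":0,"dy":0.05,"dz":-0.09,"rx":0,"ry":0,"rz":0},{"dx":0,"dy":0.05,"dz":-0.13,"rx":0,"ry":0,"rz":0}]' |grep contact
python3 -m inch '[{"dx":-0.3,"dy":0.25,"dz":-0.03,"rx":0,"ry":0,"rz":0},{"dx":-0.3,"dy":0.25,"dz":-0.03,"rx":0,"ry":0,"rz":0},{"dx":-0.3,"dy":0.25,"dz":-0.03,"rx":0,"ry":0,"rz":0},{"dx":-0.3,"dy":0.25,"dz":-0.03,"rx":0,"ry":0,"rz":0},{"dx":-0.3,"dy":0.25,"dz":-0.03,"rx":0,"ry":0,"rz":0}]' |grep contact
python3 d.py;python3 look.py;python3 look.py pics/c10.png
```

```text
contact_force: [1.7, -0.3, 0.8]
contact_force: [0.4, -1.2, -0.1]
t 24.5 machine xyz [-0.1922 -0.2247  0.203 ] F [ 0.4 -1.2 -0.1] w -0.002
turn units [ 0.0006 -0.0018  0.0009]
scene [245. 181.  20.  22.] 0.54
scene [261. 187.  27.  26.] 0.2
top [202. 188.  20.  17.] 0.68
['top'] [ 0.0001  0.0817 -0.0667] 1.78
['scene'] [-0.0022  0.0884 -0.0019] 1.02
['top', 'scene'] [-0.0015  0.0853 -0.0313] 1.42
scene [246. 182.  16.  20.] 0.53
['scene'] [-0.002   0.0896  0.0231] 1.19
```

View pics/c10.png

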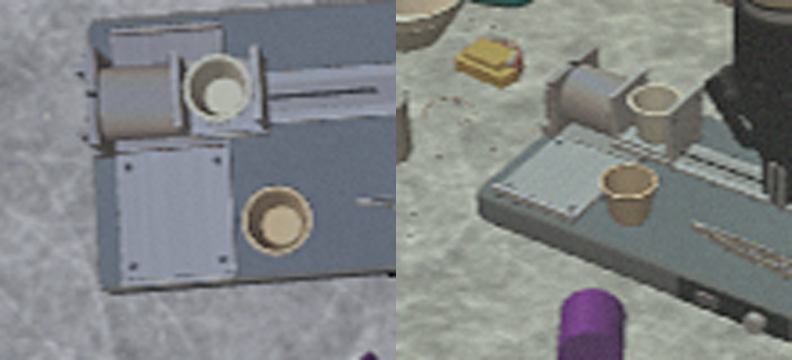

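The ring sits between the back plate and the front plate. I'll check the carriage travel numerically with the same edge fit as before.

Run:
```python
from h import *
m=np.load('m.npy')
tp=lambda u,v:(u/3.6+165,v/3.6+160); sp=lambda u,v:((u-396)/3.6+190,v/3.6+155)
for y in (-.0175,-.015):
  for c,x,z in (('top',.028,.106),('top',-.028,.106),('scene',.028,.106),('scene',-.028,.106)):
    p=proj(c,m2w(m,[x,y,z]))[0]; print(y,c,x,((p-[165,160])*3.6 if c=='top' else (p-[190,155])*3.6+[396,0]).round(1))
t=np.load('top.npy')
# subpixel profile along machine y over the rear plate's top, and back plate front
for x in(-.02,-.01,.01,.02):
  ys=np.arange(-.03,.0,.001);P=proj('top',m2w(m,np.c_[np.full_like(ys,x),ys,np.full_like(ys,.106)])).astype(np.float32)
  g=cv2.remap(cv2.cvtColor(t,cv2.COLOR_RGB2GRAY),P[:,0].reshape(1,-1),P[:,1].reshape(1,-1),cv2.INTER_LINEAR)[0];print(x,g.tolist())
```

```text
-0.0175 top 0.028 [263.6  45.5]
-0.0175 top -0.028 [267.6 120.9]
-0.0175 scene 0.028 [705.  86.]
-0.0175 scene -0.028 [671.1 115.9]
-0.015 top 0.028 [260.2  45.7]
-0.015 top -0.028 [264.2 121.1]
-0.015 scene 0.028 [702.7  85.2]
-0.015 scene -0.028 [668.8 115. ]
-0.02 [135, 135, 135, 136, 139, 142, 143, 145, 145, 141, 138, 127, 113, 97, 79, 61, 64, 94, 125, 143, 156, 166, 163, 160, 156, 153, 149, 149, 149, 146]
-0.01 [89, 90, 92, 90, 88, 86, 85, 84, 86, 88, 89, 86, 83, 77, 68, 60, 80, 106, 126, 139, 153, 150, 140, 132, 139, 146, 154, 164, 173, 175]
0.01 [108, 109, 109, 110, 111, 112, 114, 114, 116, 116, 113, 110, 102, 91, 80, 81, 81, 88, 114, 137, 147, 152, 156, 154, 151, 155, 163, 171, 171, 169]
0.02 [107, 107, 107, 108, 109, 110, 110, 110, 110, 108, 106, 103, 95, 87, 79, 72, 65, 88, 114, 137, 148, 159, 158, 147, 138, 130, 122, 119, 123, 128]
```

```bash
python3 -c "
from plant import ticket;print(ticket.job_done())"
```

```text
the job is handed in; nothing more can be done
None
```

The job is handed in: by my camera measurements the ring was rolled to within about 2 mm of the centre line, and the carriage was pushed to a hard stop with the ring held against the back plate. The hand-in did not return a verdict.

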